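# Feed a filter carton through the covered stock lane with the push stick

### The job

Restock the covered stock lane: take the push stick by its upright grip and, with its bar, push the small carton waiting between the lane's entry rails through the covered part until it rests against the end stop in the open bay. Do not touch the carton with the gripper; afterwards draw the stick out of the lane and put it down on the table, flat on its bar with the grip up.

Things in the scene. Friction and masses are not known exactly. Their poses are not given: they have to be found in the camera images.
- lane: fixed guide lane, 284x80 mm. Origin: centre of underside, on the table; +x = feed direction, z up. mm: floor top z 4; inner width 60 between side rails. x -140 to -40: open entry, rails to z 20, rear end open; x -40 to 50: tunnel, clear cover z 46 to 50 (screws to 52); x 50 to 134: open bay, rails to z 20; x 134: face of the end stop, top z 34
- small_carton: small printed carton, 74 mm long, 50 wide, 32 high, about 60 g, loose on the floor of the lane's open entry, long side along the lane (a larger carton elsewhere is a bystander). Origin: centre of its underside; own y = its long direction, z up. Against the end stop its origin is at x = 97 mm of the lane
- push_stick: loose push stick, 0.14 kg, on the table near the robot: flat white bar 200x30x14 mm with an upright grey grip near its rear end, 40 mm along the bar, 18 mm thick across, top 84 mm above the bar's underside; grip it across the 18 mm, at about 60 mm height. Origin: below the grip's centre, at the bar's underside; +x to the front end (175 mm ahead; rear end 25 mm behind); z up
- stick_tip (a point): middle of the flat front end face of the push stick's bar, 175 mm ahead of the stick's origin and 7 mm above its underside; axes as the stick's

How it is judged:
By the outcome, as a careful person would: the job done as asked, in the order asked, and still so for the second after the job is handed in, with the robot touching nothing.
It also fails if it takes over 51 s, if anything falls off the work surface, if the arm or the gripper's body presses on something with over 40 N, if the wrist force passes 120 N, or if a joint passes its speed limit or range.

### The arm

A 6-joint arm with a two-finger parallel gripper is mounted at the origin on a cart in front of the work surface, level with it; the furniture and walls round the work are solid. World frame = base frame: x ahead of the robot, y to its left, z up, the work surface at z = 0. Lengths are in mm, angles in rad, forces in N, time in s.
With the tool pointing down it reaches from about 275 to 1000 mm from the base axis. Payload 8.4 kg.
Tool frame: the origin (TCP) lies at the very end of the fingers, on their centre line; the grasp point (between the pads) lies 19 mm behind it; z points along the fingers, y is the line along which they close (so a half turn about z gives the same grasp; the last joint's range is limited). The gripper opens to 85 mm and grips with 20 to 120 N. Pads are 22 mm wide; open, the fingers measure 114 mm over their backs; the gripper's body (76 mm by 85 mm) begins 54 mm behind the grasp point. The pads swing forward as they close: fully open they stand 13 mm farther back than shut.
Start: joints at [-1.314, 0.353, 1.633, -0, 1.155, -0.002], TCP at [159.949, -604.189, 231.281] pointing down, gripper open.
Joint ranges: [-2.63, 2.63], [-0.92, 2.1], [0.06, 2.66], [-1.3, 4.44], [0, 2.69], [-3.02, 3.02]. Speed limits (rad/s): [2.22, 2.22, 2.79, 3.14, 3.14, 3.14].

### API

Orientations are given as [roll, pitch, yaw] about the fixed x, y, z axes, in that order (R = Rz(yaw) Ry(pitch) Rx(roll)).
In Python, from rig import r, vision gives the robot as it stands. The module is installed in compiled form; this text tells all that it offers.
- The arm moves only by the tool play_rows, never from a script. Its argument "steps" is a list of rows, each an object with "delta_pos": the shift along the tool's x, y, z in cm, a list of three; "yaw": the turn about the tool's z in rad; "jaw": the opening in per cent of the stroke, from 0 (shut) to 100 (fully open). A call has exactly 8 rows; each row is the pose to reach, as a shift and turn from the pose commanded when the call began, along the tool's axes at that moment; what a row does not reach only later rows make up. A row lasts 1/10 s, in which the tool goes at most 50 mm and 8.59 degrees, less where a joint would pass 70% of its speed; a pose out of reach is approached as far as the arm can. A call with a gripper value outside its range is refused whole. The fingers move at their own pace and stop on an object; "grip_force" is the grip in N (left out, the last holds). Time passes only in rows, so rows that repeat a pose let the fingers close, or fill a call up. It gives the time, the measured TCP pose, the force, the opening and the grip force at its end, in the units of the state.
- r.sense(): the state, without advancing time (a new reading comes with each control period).
- vision.grab_frame(name): name is "scene" or "top" or "wrist"; returns (picture, depth): 420x560x3 uint8, red, green, blue; 420x560 float32, mm along the optical axis (not along the pixel's ray), 0 where there is no reading.
- vision.calibration(name): a dict with "mtx" (3x3 intrinsics, pixels), "extrinsics" (4x4, takes a point from camera to world coordinates). Camera axes: x right, y down, z forward; pixel columns grow to the right and rows downward; lengths in mm; the calibration is good to about 2 mm. The wrist camera is an equidistant fisheye: a pixel r from the principal point sees the ray r / f radians off the axis. A picture is of the moment at which its call begins: read the wrist's pose just before it. calibration takes no time and is no camera call; for the wrist camera it gives the pose at the moment of the call.
- r.sign_off(): hands the job in; it is judged then, once.
Trained networks look in the newest picture that a camera, given by its name, has taken for a name from the list of things; names that differ only in an ending like _2 or _b are one class to them, and where a whole thing is asked for, a point or a joint stands for the part that bears it (a point fixed in the world has none). Each returns a list of dicts, best first, with "conf" (0 to 1); they miss things now and then, are a little off and sometimes report something else, mostly with a low value. They report only what shows in the picture. A call takes as long as a camera call.
- vision.cut_out(camera, thing): "region" (420x560 bool, what is visible of it) and "uv" ([column, row] in pixels, amid what is visible of it).
- vision.landmark_of(camera, thing): "uv" ([column, row] in pixels: a listed point, or the origin of a listed thing).
The state is a dict: "clock": time; "qpos": joint angles; "qvel": joint speeds; "joint_efforts": joint torques, N m; "eef_pos": TCP position; "tcp_rot": TCP orientation; "contact_force": force on the tool from outside, world axes, zero at the start; "wrist_torque": the same for the moment, N m; "opening": opening from 0.0 (shut) to 1.0 (fully open); "grasp_force": force on a finger pad.
Only numpy, scipy, OpenCV 4.12 (cv2) and the standard library are available. Lean on these libraries where they do the work, as an engineer would, in place of code of your own. Each camera call takes 0.05 s, during which the arm holds its last target. There are 200 camera calls.

## Working session

There is one attempt and no reset: what is moved stays moved. The work goes in short steps, Python scripts to look and compute and a tool call to move; the robot and the scene stay as the last step left them, time stands still between calls to the robot, and variables do not carry over. Pictures are saved under pics/ and viewed, at most 10 in all, crops included, and the job is handed in when it is done.

Besides the shell and the picture viewer there is one more tool, called after "Emit:" as name(argument=value, ...), one argument or row to a line, values as JSON. play_rows: Moves the arm, as the interface text tells. Its arguments: {"type":"object","properties":{"steps":{"type":"array"},"grip_force":{"type":"number"}},"required":["steps"]}

```bash
mkdir -p pics
cat > h.py <<'E'
import numpy as np, cv2
from rig import r, vision
def pt(cam,uv,D,cal,win=2):
    K=np.array(cal["mtx"]);T=np.array(cal["extrinsics"]);u,v=int(round(uv[0])),int(round(uv[1]))
    w=D[max(0,v-win):v+win+1,max(0,u-win):u+win+1];w=w[w>0]
    z=np.median(w); p=np.array([(uv[0]-K[0,2])/K[0,0]*z,(uv[1]-K[1,2])/K[1,1]*z,z,1])
    return (T@p)[:3]
def cloud(D,cal):
    K=np.array(cal["mtx"]);T=np.array(cal["extrinsics"]);h,w=D.shape
    u,v=np.meshgrid(np.arange(w),np.arange(h))
    P=np.stack([(u-K[0,2])/K[0,0]*D,(v-K[1,2])/K[1,1]*D,D],-1)
    return P@T[:3,:3].T+T[:3,3]
def rect(xy):
    return cv2.minAreaRect(xy.astype(np.float32))
E
python3 - <<'E'
from h import *
np.set_printoptions(precision=1,suppress=True)
s=r.sense();print(s["clock"],s["eef_pos"],s["tcp_rot"])
for c in ["top","scene"]:
    im,D=vision.grab_frame(c);cal=vision.calibration(c);np.savez(f"{c}.npz",im=im,D=D)
    cv2.imwrite(f"pics/{c}0.png",im[:,:,::-1]);C=cloud(D,cal)
    print(c,np.array(cal["extrinsics"])[:3,3],cal["mtx"][0][0])
    for t in ["lane","small_carton","push_stick","stick_tip"]:
        for d in vision.landmark_of(c,t)[:2]: print("lm",t,round(d["conf"],2),np.array(d["uv"]),pt(c,d["uv"],D,cal))
        if t!="stick_tip":
            for d in vision.cut_out(c,t)[:2]:
                m=d["region"]&(D>0);p=C[m];print("co",t,round(d["conf"],2),np.array(d["uv"]),m.sum(),np.percentile(p,[2,50,98],axis=0).ravel(),rect(p[:,:2]))
E
```

```text
0.0 [ 159.8 -603.7  230.5] [-3.1 -0.   0.3]
top [443.4 -38.6 897.9] 483.36358691215906
lm lane 0.88 [207.  169.6] [578.  80.  51.]
co lane 0.97 [191.6 167.1] 5644 [536.4 -49.9   1.8 587.4 106.1  20.6 631.8 222.4  53. ] ((589.822021484375, 90.2117691040039), (295.0489196777344, 87.62324523925781), 82.50606536865234)
lm small_carton 0.98 [257.  175.1] [567.7  -7.7  37. ]
co small_carton 0.6 [256.6 173.6] 1184 [546.2 -41.8  16.5 571.8  -6.5  36.8 597.9  28.1  39.7] ((575.8527221679688, -6.676185607910156), (73.27406311035156, 56.10205841064453), 82.89308166503906)
lm push_stick 0.83 [355.6 248.5] [ 432.2 -171.5   84. ]
co push_stick 0.89 [319.5 246.2] 1799 [ 418.3 -202.4   10.8  434.3 -114.4   15.1  450.1  -14.5   85.7] ((434.6683349609375, -115.8174057006836), (211.0895538330078, 32.82575225830078), 86.62985229492188)
lm stick_tip 0.9 [261.5 245.2] [442.  -11.8  13.4]
scene [ 527.6 -526.2  746.3] 384.6031243668986
lm lane 0.87 [299.3 179.1] [584.   50.5  48.4]
co lane 0.9 [301.8 166.6] 2234 [535.8 -49.7   3.3 588.6  82.8  21.9 630.5 225.2  53.3] ((586.5745239257812, 105.45054626464844), (319.78973388671875, 79.93400573730469), 82.3578872680664)
co lane 0.36 [228.6 255.6] 1293 [ 414.2 -207.7    0.8  434.9 -131.    15.6  449.8  -15.5   85.5] ((428.1710205078125, -109.0761947631836), (199.90814208984375, 41.47293472290039), 87.21865844726562)
lm small_carton 0.91 [293.  206.6] [567.5 -21.3  38.1]
co small_carton 0.9 [292.5 204.2] 704 [546.9 -43.3   9.9 570.7 -16.5  37.  595.1  29.1  39.7] ((570.5587768554688, -3.612590789794922), (78.67549896240234, 52.248313903808594), 83.08409881591797)
lm push_stick 0.83 [228.4 277.9] [ 434.8 -201.3   49.6]
co push_stick 0.67 [230.8 252.1] 1160 [ 419.1 -207.     8.5  435.  -125.9   15.8  449.4  -15.4   85.5] ((427.6704406738281, -109.26747131347656), (199.531005859375, 40.38098907470703), 87.41232299804688)
lm stick_tip 0.77 [235.8 212.1] [436.  -19.4  14.1]
```

Run:
```python
from h import *
np.set_printoptions(precision=1,suppress=True)
ims=[]
for c in ["top","scene"]:
    f=np.load(c+".npz");D=f["D"];C=cloud(D,vision.calibration(c));C[D<=0]=np.nan
    ims.append(f["im"])
    x,y,z=C[...,0],C[...,1],C[...,2]
    st=(x>395)&(x<470)&(y>-240)&(y<20)
    def fit(n,m,b=None):
        p=C[m]; R=rect(p[:,:2]); print(c,n,len(p),R,np.median(p,0))
    fit("bar",st&(z>10)&(z<18)); fit("grip",st&(z>78)&(z<90))
    ca=(x>530)&(x<620)&(y>-60)&(y<40)
    fit("carton",ca&(z>34)&(z<41))
    la=(x>520)&(x<660)&(y>-80)&(y<260)
    fit("rails",la&(z>17)&(z<23)&(~(ca&(x>550)&(x<592)))); fit("cover",la&(z>46)&(z<55)); fit("stop",la&(z>30)&(z<38)&(y>150))
    for q in ["rails"]:
        m=la&(z>16)&(z<24)
        p=C[m]
        for xm,xM in ((530,585),(600,640)):
            k=p[(p[:,0]>xm)&(p[:,0]<xM)&((p[:,1]<40)|(p[:,1]>145))]
            if len(k)>20:
                a=np.polyfit(k[:,1],k[:,0],1);print("rail",len(k),a,np.std(k[:,0]-np.polyval(a,k[:,1])),k[:,1].min(),k[:,1].max())
im=cv2.resize(ims[0][90:300,130:410],None,fx=2.8,fy=2.8,interpolation=cv2.INTER_CUBIC);cv2.imwrite("pics/topc.png",im[:,:,::-1])
```

```text
top bar 1432 ((434.17913818359375, -109.79566955566406), (198.83847045898438, 29.955896377563477), 87.42217254638672) [435.1 -91.   14.5]
top grip 256 ((430.9991455078125, -184.66253662109375), (40.35511779785156, 16.759672164916992), 88.41524505615234) [ 430.9 -184.    83.9]
top carton 1109 ((573.1632690429688, -5.9434967041015625), (73.95536041259766, 50.410072326660156), 83.22614288330078) [573.3  -6.2  37. ]
top rails 873 ((585.5750122070312, 86.9325942993164), (279.0386962890625, 76.22024536132812), 82.5060806274414) [595.   41.4  20.2]
top cover 2154 ((586.4805297851562, 91.75387573242188), (90.53116607666016, 76.7127456665039), 82.3583984375) [586.   91.2  50.6]
top stop 133 ((604.1220703125, 222.12667846679688), (7.075033664703369, 59.422584533691406), 83.19805908203125) [603.6 221.7  34.2]
rail 441 [  0.1 540.4] 3.442328609710086 -46.380898557554744 229.73298238020104
rail 433 [  0.1 608.4] 5.702556972137955 -55.65874187728427 219.89051112579793
scene bar 763 ((432.8360900878906, -109.0546875), (200.4354705810547, 30.64198112487793), 87.5629653930664) [436.3 -87.8  14.9]
scene grip 181 ((429.4459228515625, -183.6996612548828), (39.241546630859375, 18.27435874938965), 87.3416976928711) [ 429.8 -185.1   84.4]
scene carton 574 ((571.7650756835938, -4.712787628173828), (75.59695434570312, 50.28792953491211), 82.6082763671875) [571.8  -6.6  37.4]
scene rails 373 ((583.9908447265625, 87.8663558959961), (280.0055847167969, 76.0169677734375), 82.51476287841797) [596.5  26.7  20.7]
scene cover 905 ((584.7728881835938, 93.53585815429688), (93.86473083496094, 76.05587005615234), 82.18900299072266) [584.6  90.1  51.3]
scene stop 67 ((601.3203735351562, 223.68505859375), (10.587575912475586, 58.39591979980469), 84.23277282714844) [603.8 223.1  34.1]
rail 201 [  0.1 546.8] 12.604139498188578 -47.0009024118753 229.86103554456702
rail 183 [  0.1 607.2] 6.961031500917454 -55.247712408255836 222.8713546042103
```

View pics/topc.png

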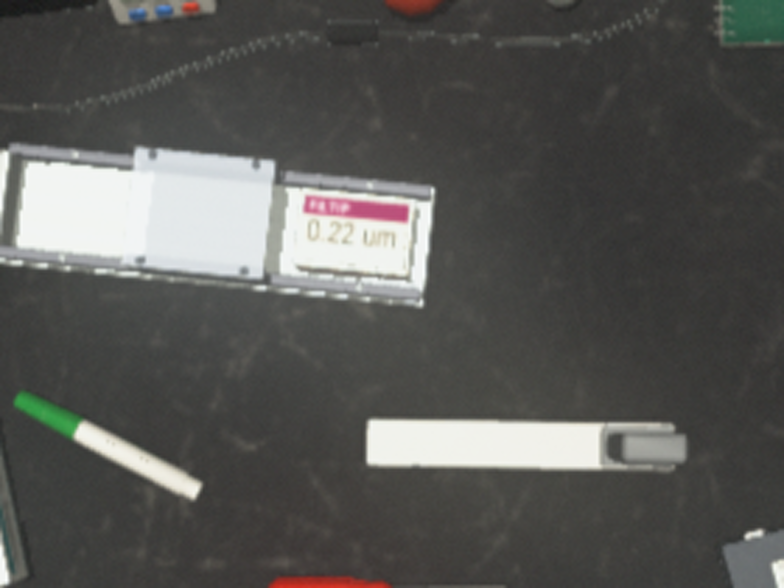

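View pics/scene0.png

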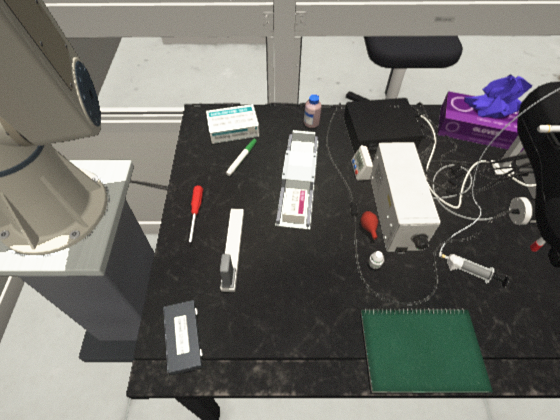

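```bash
cat >> h.py <<'E'
from scipy.spatial.transform import Rotation as Ro
def go(x,y,z,yaw):
    s=r.sense();R=Ro.from_euler("xyz",s["tcp_rot"])
    d=R.inv().apply(np.array([x,y,z])-s["eef_pos"])/10
    w=yaw-s["tcp_rot"][2]
    print("t",round(s["clock"],2),"pos",np.round(s["eef_pos"],1),"rot",np.round(s["tcp_rot"],3),"F",np.round(s["contact_force"],1),"open",round(s["opening"],3),"q",np.round(s["qpos"],2))
    print("delta cm",np.round(d,2),"yaw(tool)",round(-w,3))
O=np.array([585,87.5]);TH=1.4394
def lane(x,z): go(*(O+x*np.array([np.cos(TH),np.sin(TH)])),z,TH)
E
python3 -c "
from h import *
go(430,-184,140,1.526)"
```

```text
t 0.8 pos [ 160.  -604.2  231.3] rot [3.142 0.    0.259] F [0.  0.6 0.4] open 1.001 q [-1.31  0.35  1.63 -0.    1.16 -0.  ]
delta cm [ 36.86 -33.71   9.13] yaw(tool) -1.267
```

Emit:
play_rows(
  steps=[
    {"delta_pos": [2.5,-2.3,0],"yaw": -0.09,"jaw": 100},
    {"delta_pos": [5.5,-5,0],"yaw": -0.18,"jaw": 100},
    {"delta_pos": [8.5,-7.8,0.5],"yaw": -0.28,"jaw": 100},
    {"delta_pos": [11.5,-10.5,1],"yaw": -0.38,"jaw": 100},
    {"delta_pos": [14.5,-13.3,1.5],"yaw": -0.49,"jaw": 100},
    {"delta_pos": [17.5,-16,2],"yaw": -0.6,"jaw": 100},
    {"delta_pos": [20.5,-18.8,2.5],"yaw": -0.7,"jaw": 100},
    {"delta_pos": [23,-21,3],"yaw": -0.8,"jaw": 100},
  ],
  grip_force=80,
)

```text
clock: 1.6
eef_pos: [329.2, -340.5, 201.3]
tcp_rot: [3.141, -0.0, 1.063]
contact_force: [0.4, -0.4, -0.5]
opening: 0.997
grasp_force: 0.0
```

```bash
python3 -c "
from h import *
go(430,-184,130,1.526)"
```

```text
t 1.6 pos [ 329.2 -340.5  201.3] rot [ 3.141 -0.     1.063] F [ 0.4 -0.4 -0.5] open 0.997 q [-0.81  0.15  1.98  0.    1.01 -0.3 ]
delta cm [18.57  1.19  7.13] yaw(tool) -0.463
```

Emit:
play_rows(
  steps=[
    {"delta_pos": [3,0.2,1],"yaw": -0.08,"jaw": 100},
    {"delta_pos": [6,0.4,2],"yaw": -0.16,"jaw": 100},
    {"delta_pos": [9,0.6,3],"yaw": -0.24,"jaw": 100},
    {"delta_pos": [12,0.8,4],"yaw": -0.32,"jaw": 100},
    {"delta_pos": [15,1.0,5.5],"yaw": -0.4,"jaw": 100},
    {"delta_pos": [17.5,1.1,6.5],"yaw": -0.46,"jaw": 100},
    {"delta_pos": [18.6,1.2,7.1],"yaw": -0.463,"jaw": 100},
    {"delta_pos": [18.6,1.2,7.1],"yaw": -0.463,"jaw": 100},
  ],
)

```text
clock: 2.4
eef_pos: [430.3, -185.2, 129.8]
tcp_rot: [-3.141, -0.0, 1.522]
contact_force: [-0.9, -0.2, -0.4]
opening: 1.003
grasp_force: 0.0
```

Run:
```python
from h import *
go(430.2,-184.2,41,1.526)
im,D=vision.grab_frame("wrist");cv2.imwrite("pics/w1.png",im[:,:,::-1])
c=vision.calibration("wrist");T=np.array(c["extrinsics"]);K=np.array(c["mtx"])
print(T.round(2),K)
# grip top points from the fisheye depth
h,w=D.shape;u,v=np.meshgrid(np.arange(w),np.arange(h))
a=(u-K[0,2])/K[0,0];b=(v-K[1,2])/K[1,1];rr=np.hypot(a,b)+1e-9;k=np.tan(rr)/rr
P=np.stack([a*k*D,b*k*D,D],-1)@T[:3,:3].T+T[:3,3]
m=(D>0)&(abs(P[...,2]-84)<4)&(abs(P[...,0]-430)<40)&(abs(P[...,1]+184)<45)
print(m.sum(), rect(P[m][:,:2]) if m.sum()>10 else "")
```

```text
t 2.4 pos [ 430.3 -185.2  129.8] rot [-3.141 -0.     1.522] F [-0.9 -0.2 -0.4] open 1.003 q [-0.41  0.25  2.05  0.    0.84 -0.36]
delta cm [ 0.1  -0.01  8.88] yaw(tool) -0.004
[[ 1.0000e+00 -5.0000e-02 -1.0000e-02  4.3451e+02]
 [-5.0000e-02 -9.6000e-01 -2.8000e-01 -1.1687e+02]
 [-0.0000e+00  2.8000e-01 -9.6000e-01  2.7187e+02]
 [ 0.0000e+00  0.0000e+00  0.0000e+00  1.0000e+00]] [[325.1922621    0.         278.41888032]
 [  0.         325.1922621  209.73781774]
 [  0.           0.           1.        ]]
1638 ((430.1767272949219, -185.33200073242188), (38.893985748291016, 17.544965744018555), 87.83381652832031)
```

View pics/w1.png

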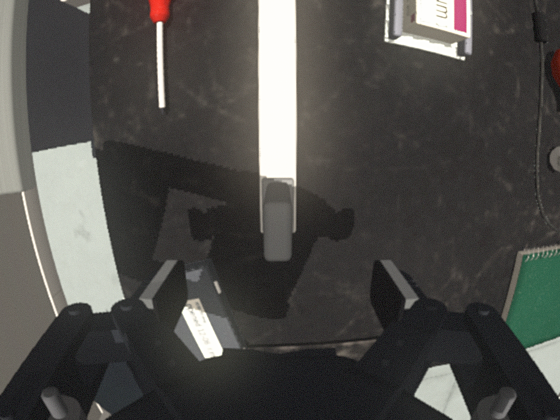

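The wrist view shows the grey grip (278, 220) centred between the open fingers, with the bar running straight ahead (up) and the lane's entry at the upper right. Next I descend and close on the grip.

Emit:
play_rows(
  steps=[
    {"delta_pos": [0,0,2],"yaw": 0,"jaw": 100},
    {"delta_pos": [0,0,4.5],"yaw": -0.005,"jaw": 100},
    {"delta_pos": [0,0,7],"yaw": -0.005,"jaw": 100},
    {"delta_pos": [0,0,8.8],"yaw": -0.005,"jaw": 100},
    {"delta_pos": [0,0,8.8],"yaw": -0.005,"jaw": 60},
    {"delta_pos": [0,0,8.8],"yaw": -0.005,"jaw": 20},
    {"delta_pos": [0,0,8.8],"yaw": -0.005,"jaw": 5},
    {"delta_pos": [0,0,8.8],"yaw": -0.005,"jaw": 5},
  ],
  grip_force=80,
)

```text
clock: 3.25
eef_pos: [430.9, -186.6, 43.4]
tcp_rot: [3.14, 0.001, 1.526]
contact_force: [-0.0, 0.2, 0.6]
opening: 0.33
grasp_force: 0.0
```

Emit:
play_rows(
  steps=[
    {"delta_pos": [0,0,0],"yaw": 0,"jaw": 5},
    {"delta_pos": [0,0,0],"yaw": 0,"jaw": 5},
    {"delta_pos": [0,0,0],"yaw": 0,"jaw": 5},
    {"delta_pos": [0,0,0],"yaw": 0,"jaw": 5},
    {"delta_pos": [0,0,0],"yaw": 0,"jaw": 5},
    {"delta_pos": [0,0,0],"yaw": 0,"jaw": 5},
    {"delta_pos": [0,0,-0.5],"yaw": 0,"jaw": 5},
    {"delta_pos": [0,0,-1],"yaw": 0,"jaw": 5},
  ],
)

```text
clock: 4.05
eef_pos: [430.0, -185.9, 52.6]
tcp_rot: [-3.141, -0.0, 1.527]
contact_force: [0.1, -0.1, -2.1]
opening: 0.199
grasp_force: 78.0
```

```bash
python3 -c "
from h import *
lane(-350,90)"
```

```text
t 4.05 pos [ 430.  -185.9   52.6] rot [-3.141 -0.     1.527] F [ 0.1 -0.1 -2.1] open 0.199 q [-0.41  0.38  2.1   0.    0.66 -0.37]
delta cm [-6.87 11.23 -3.74] yaw(tool) 0.088
```

Emit:
play_rows(
  steps=[
    {"delta_pos": [-1,0,-2],"yaw": 0,"jaw": 5},
    {"delta_pos": [-2.5,0.5,-4],"yaw": 0,"jaw": 5},
    {"delta_pos": [-4.5,2.5,-4.8],"yaw": 0.02,"jaw": 5},
    {"delta_pos": [-6,5,-4.8],"yaw": 0.04,"jaw": 5},
    {"delta_pos": [-6.9,7.5,-4.8],"yaw": 0.06,"jaw": 5},
    {"delta_pos": [-6.9,10,-4.8],"yaw": 0.08,"jaw": 5},
    {"delta_pos": [-6.9,11.2,-4.8],"yaw": 0.088,"jaw": 5},
    {"delta_pos": [-6.9,11.2,-4.8],"yaw": 0.088,"jaw": 5},
  ],
)

```text
clock: 4.85
eef_pos: [540.0, -259.8, 100.3]
tcp_rot: [3.141, 0.0, 1.44]
contact_force: [-0.4, -0.2, -1.9]
opening: 0.197
grasp_force: 78.2
```

Run:
```python
from h import *
lane(-350,50)
im,D=vision.grab_frame("wrist");cv2.imwrite("pics/w2.png",im[:,:,::-1])
im,D=vision.grab_frame("top");C=cloud(D,vision.calibration("top"));C[D<=0]=np.nan
d=np.array([np.cos(TH),np.sin(TH)]);n=np.array([-d[1],d[0]])
L=np.stack([(C[...,:2]-O)@d,(C[...,:2]-O)@n],-1);z=C[...,2]
m=(L[...,0]>-300)&(L[...,0]<-170)&(abs(L[...,1])<40)&(z>45)&(z<95)
p=np.c_[L[m],z[m]];print(len(p),"bar",rect(p[:,:2]),np.median(p[:,2]),"tilt",np.polyfit(p[:,0],p[:,2],1))
m=(z>34)&(z<41)&(L[...,0]<-40)&(L[...,0]>-150)&(abs(L[...,1])<40)
print("carton",rect(L[m]))
m=(z>17)&(z<23)&(L[...,0]<145)&(L[...,0]>-150)&(abs(L[...,1])<45)
print("rails",rect(L[m]))
```

```text
t 4.85 pos [ 540.  -259.8  100.3] rot [3.141 0.    1.44 ] F [-0.4 -0.2 -1.9] open 0.197 q [-0.45  0.46  1.79  0.    0.88 -0.32]
delta cm [ 0.02 -0.09  5.03] yaw(tool) 0.0
1327 bar ((-236.59030151367188, 0.06721019744873047), (126.70159912109375, 30.52998924255371), 0.23432916402816772) 71.43486412053949 tilt [-2.12747109e-03  7.06986369e+01]
carton ((-85.660888671875, 1.6647605895996094), (90.76036834716797, 67.67479705810547), 0.4285529851913452)
rails ((-0.3233184814453125, -0.7987632751464844), (279.3615417480469, 76.40392303466797), 0.011463778093457222)
```

View pics/w2.png

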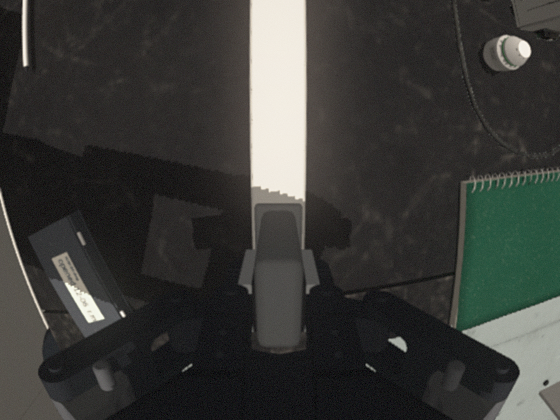

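The wrist view shows the grip firmly between the pads (278, 280), with the bar straight ahead and level. The top-camera depth puts the bar on the lane axis. I lower the stick and start pushing.

Emit:
play_rows(
  steps=[
    {"delta_pos": [0,0,2],"yaw": 0,"jaw": 5},
    {"delta_pos": [0,0,4],"yaw": 0,"jaw": 5},
    {"delta_pos": [0,0,4.8],"yaw": 0,"jaw": 5},
    {"delta_pos": [0.5,0,4.8],"yaw": 0,"jaw": 5},
    {"delta_pos": [1.2,0,4.8],"yaw": 0,"jaw": 5},
    {"delta_pos": [2,0,4.8],"yaw": 0,"jaw": 5},
    {"delta_pos": [2.8,0,4.8],"yaw": 0,"jaw": 5},
    {"delta_pos": [3.3,0,4.8],"yaw": 0,"jaw": 5},
  ],
)

```text
clock: 5.75
eef_pos: [543.7, -226.2, 52.8]
tcp_rot: [3.141, 0.0, 1.439]
contact_force: [0.2, -0.5, -2.3]
opening: 0.201
grasp_force: 78.2
```

Emit:
play_rows(
  steps=[
    {"delta_pos": [0.5,0,0],"yaw": 0,"jaw": 5},
    {"delta_pos": [1,0,0],"yaw": 0,"jaw": 5},
    {"delta_pos": [1.7,0,0],"yaw": 0,"jaw": 5},
    {"delta_pos": [2.4,0,0],"yaw": 0,"jaw": 5},
    {"delta_pos": [3.1,0,0],"yaw": 0,"jaw": 5},
    {"delta_pos": [3.8,0,0],"yaw": 0,"jaw": 5},
    {"delta_pos": [4.5,0,0],"yaw": 0,"jaw": 5},
    {"delta_pos": [5,0,0],"yaw": 0,"jaw": 5},
  ],
)

```text
clock: 6.55
eef_pos: [549.9, -176.9, 52.3]
tcp_rot: [-3.141, -0.0, 1.439]
contact_force: [0.8, -0.7, -0.8]
opening: 0.199
grasp_force: 78.2
```

Run:
```python
from h import *
lane(-117,52)
im,D=vision.grab_frame("top");cv2.imwrite("pics/t2.png",cv2.resize(im[90:300,130:410],None,fx=2.8,fy=2.8)[:,:,::-1])
```

```text
t 6.55 pos [ 549.9 -176.9   52.3] rot [-3.141 -0.     1.439] F [ 0.8 -0.7 -0.8] open 0.199 q [-0.31  0.51  1.87  0.    0.77 -0.18]
delta cm [14.97  0.    0.03] yaw(tool) -0.0
```

View pics/t2.png

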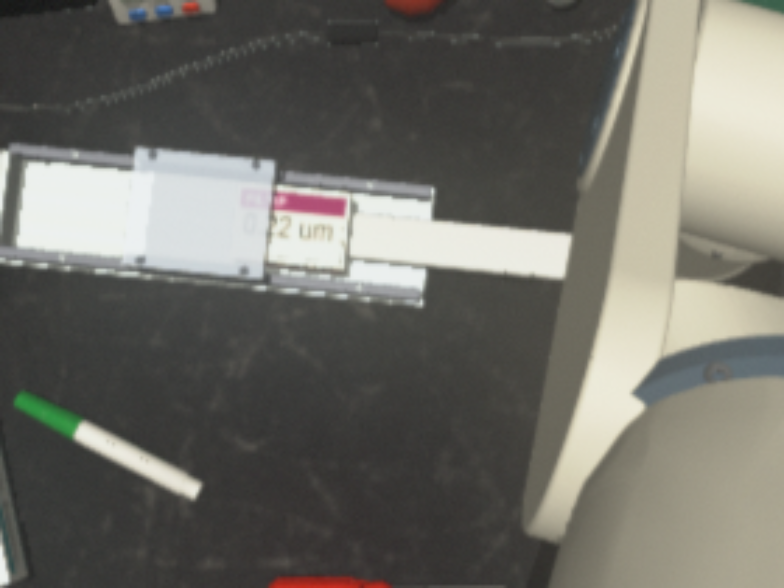

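The carton is entering the tunnel straight (rear edge near 350, 230 in the crop), with the bar tip against it. I keep pushing.

Emit:
play_rows(
  steps=[
    {"delta_pos": [0.6,0,0],"yaw": 0,"jaw": 5},
    {"delta_pos": [1.4,0,0],"yaw": 0,"jaw": 5},
    {"delta_pos": [2.3,0,0],"yaw": 0,"jaw": 5},
    {"delta_pos": [3.2,0,0],"yaw": 0,"jaw": 5},
    {"delta_pos": [4.1,0,0],"yaw": 0,"jaw": 5},
    {"delta_pos": [5,0,0],"yaw": 0,"jaw": 5},
    {"delta_pos": [5.8,0,0],"yaw": 0,"jaw": 5},
    {"delta_pos": [6.5,0,0],"yaw": 0,"jaw": 5},
  ],
)

```text
clock: 7.4
eef_pos: [558.5, -112.4, 52.3]
tcp_rot: [-3.142, 0.0, 1.439]
contact_force: [-0.5, 0.0, -2.0]
opening: 0.201
grasp_force: 78.2
```

Emit:
play_rows(
  steps=[
    {"delta_pos": [0.6,0,0],"yaw": 0,"jaw": 5},
    {"delta_pos": [1.3,0,0],"yaw": 0,"jaw": 5},
    {"delta_pos": [2.1,0,0],"yaw": 0,"jaw": 5},
    {"delta_pos": [2.9,0,0],"yaw": 0,"jaw": 5},
    {"delta_pos": [3.7,0,0],"yaw": 0,"jaw": 5},
    {"delta_pos": [4.5,0,0],"yaw": 0,"jaw": 5},
    {"delta_pos": [5.2,0,0],"yaw": 0,"jaw": 5},
    {"delta_pos": [5.8,0,0],"yaw": 0,"jaw": 5},
  ],
)

```text
clock: 8.2
eef_pos: [566.2, -55.0, 52.3]
tcp_rot: [-3.142, -0.0, 1.439]
contact_force: [0.7, -0.1, -1.0]
opening: 0.199
grasp_force: 78.2
```

Emit:
play_rows(
  steps=[
    {"delta_pos": [0.3,0,0],"yaw": 0,"jaw": 5},
    {"delta_pos": [0.6,0,0],"yaw": 0,"jaw": 5},
    {"delta_pos": [0.9,0,0],"yaw": 0,"jaw": 5},
    {"delta_pos": [1.2,0,0],"yaw": 0,"jaw": 5},
    {"delta_pos": [1.5,0,0],"yaw": 0,"jaw": 5},
    {"delta_pos": [1.7,0,0],"yaw": 0,"jaw": 5},
    {"delta_pos": [1.9,0,0],"yaw": 0,"jaw": 5},
    {"delta_pos": [2.1,0,0],"yaw": 0,"jaw": 5},
  ],
)

```text
clock: 9.0
eef_pos: [568.9, -34.8, 52.3]
tcp_rot: [-3.142, 0.0, 1.439]
contact_force: [0.0, -0.6, -0.8]
opening: 0.198
grasp_force: 78.2
```

```bash
cat > look.py <<'E'
from h import *
import sys
lane(-117,52)
im,D=vision.grab_frame("top");cv2.imwrite(sys.argv[1],cv2.resize(im[120:220,100:300],None,fx=4,fy=4,interpolation=cv2.INTER_CUBIC)[:,:,::-1])
C=cloud(D,vision.calibration("top"));C[D<=0]=np.nan
d=np.array([np.cos(TH),np.sin(TH)]);n=np.array([-d[1],d[0]])
L=np.stack([(C[...,:2]-O)@d,(C[...,:2]-O)@n],-1);z=C[...,2]
m=(z>33)&(z<41)&(L[...,0]>54)&(L[...,0]<150)&(abs(L[...,1])<40)
q=L[m];print("carton+stop",len(q),rect(q),np.sort(np.round(q[abs(q[:,1])<15][:,0]))[[0,-1]])
print(np.histogram(q[abs(q[:,1])<20][:,0],bins=np.arange(54,152,4)))
E
python3 look.py pics/t3.png
```

```text
t 9.0 pos [568.9 -34.8  52.3] rot [-3.142  0.     1.439] F [ 0.  -0.6 -0.8] open 0.198 q [-0.06  0.5   1.88 -0.    0.76  0.07]
delta cm [ 0.63 -0.01  0.03] yaw(tool) -0.001
carton+stop 1206 ((96.75831604003906, -1.3748893737792969), (85.03694915771484, 59.210601806640625), 0.6746088862419128) [ 54. 139.]
(array([51, 49, 49, 47, 49, 49, 49, 48, 48, 48, 49, 47, 49, 48, 48, 44, 52,
       44, 16, 14, 44, 10,  0,  0]), array([ 54,  58,  62,  66,  70,  74,  78,  82,  86,  90,  94,  98, 102,
       106, 110, 114, 118, 122, 126, 130, 134, 138, 142, 146, 150]))
```

View pics/t3.png

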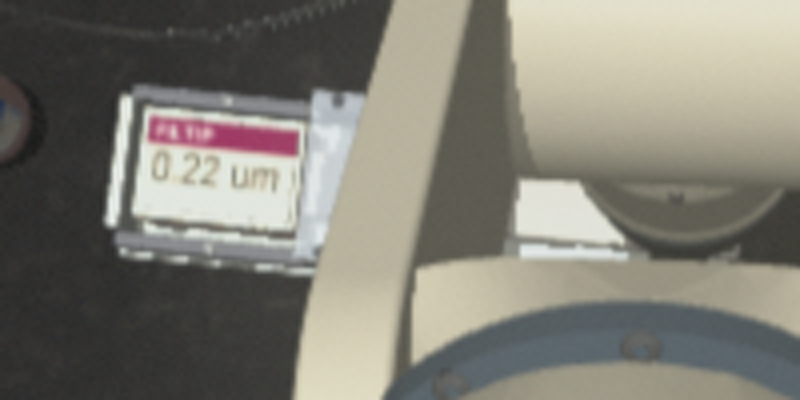

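The carton is in the bay with a dark gap of about 7 mm to the stop face (crop columns 118–135). I creep forward and watch the force.

Emit:
play_rows(
  steps=[
    {"delta_pos": [0.1,0,0],"yaw": 0,"jaw": 5},
    {"delta_pos": [0.2,0,0],"yaw": 0,"jaw": 5},
    {"delta_pos": [0.3,0,0],"yaw": 0,"jaw": 5},
    {"delta_pos": [0.4,0,0],"yaw": 0,"jaw": 5},
    {"delta_pos": [0.5,0,0],"yaw": 0,"jaw": 5},
    {"delta_pos": [0.55,0,0],"yaw": 0,"jaw": 5},
    {"delta_pos": [0.6,0,0],"yaw": 0,"jaw": 5},
    {"delta_pos": [0.6,0,0],"yaw": 0,"jaw": 5},
  ],
)

```text
clock: 9.85
eef_pos: [569.7, -28.9, 52.3]
tcp_rot: [3.142, -0.0, 1.439]
contact_force: [-0.2, -0.0, -2.7]
opening: 0.2
grasp_force: 78.2
```

Emit:
play_rows(
  steps=[
    {"delta_pos": [0.03,0,0],"yaw": 0,"jaw": 5},
    {"delta_pos": [0.06,0,0],"yaw": 0,"jaw": 5},
    {"delta_pos": [0.09,0,0],"yaw": 0,"jaw": 5},
    {"delta_pos": [0.12,0,0],"yaw": 0,"jaw": 5},
    {"delta_pos": [0.15,0,0],"yaw": 0,"jaw": 5},
    {"delta_pos": [0.15,0,0],"yaw": 0,"jaw": 5},
    {"delta_pos": [0.15,0,0],"yaw": 0,"jaw": 5},
    {"delta_pos": [0.15,0,0],"yaw": 0,"jaw": 5},
  ],
)

```text
clock: 10.65
eef_pos: [569.8, -28.7, 52.5]
tcp_rot: [3.141, 0.002, 1.439]
contact_force: [-0.7, -10.1, 1.9]
opening: 0.201
grasp_force: 78.6
```

Contact with the stop: 10 N of reaction along the lane. I draw back and check.

Emit:
play_rows(
  steps=[
    {"delta_pos": [-0.1,0,0],"yaw": 0,"jaw": 5},
    {"delta_pos": [-0.3,0,0],"yaw": 0,"jaw": 5},
    {"delta_pos": [-0.8,0,0],"yaw": 0,"jaw": 5},
    {"delta_pos": [-1.6,0,0],"yaw": 0,"jaw": 5},
    {"delta_pos": [-2.6,0,0],"yaw": 0,"jaw": 5},
    {"delta_pos": [-3.8,0,0],"yaw": 0,"jaw": 5},
    {"delta_pos": [-4.6,0,0],"yaw": 0,"jaw": 5},
    {"delta_pos": [-5,0,0],"yaw": 0,"jaw": 5},
  ],
)

```text
clock: 11.45
eef_pos: [563.1, -78.2, 52.3]
tcp_rot: [-3.142, 0.0, 1.438]
contact_force: [-0.7, -0.5, -1.4]
opening: 0.204
grasp_force: 78.3
```

```bash
python3 look.py pics/t4.png
```

```text
t 11.45 pos [563.1 -78.2  52.3] rot [-3.142  0.     1.438] F [-0.7 -0.5 -1.4] open 0.204 q [-0.14  0.5   1.89 -0.    0.76 -0.01]
delta cm [ 5.02 -0.01  0.03] yaw(tool) -0.002
carton+stop 1217 ((99.00033569335938, -0.6163215637207031), (58.892486572265625, 80.44737243652344), 89.49746704101562) [ 59. 139.]
(array([ 0, 37, 50, 49, 42, 52, 51, 45, 49, 52, 44, 49, 47, 48, 49, 49, 45,
       49, 49, 40, 49,  5,  0,  0]), array([ 54,  58,  62,  66,  70,  74,  78,  82,  86,  90,  94,  98, 102,
       106, 110, 114, 118, 122, 126, 130, 134, 138, 142, 146, 150]))
```

View pics/t4.png

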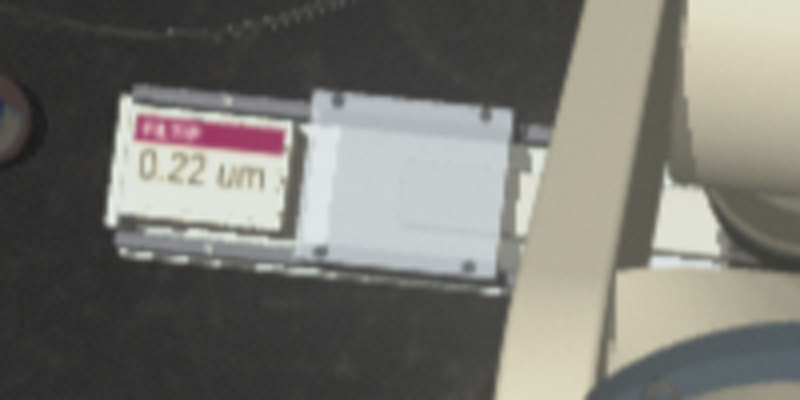

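The top view shows the carton square and flush against the end stop (crop column 130), with depth continuous from lane x 60 to the stop. I draw the stick fully out.

Emit:
play_rows(
  steps=[
    {"delta_pos": [-1,0,0],"yaw": 0,"jaw": 5},
    {"delta_pos": [-2.5,0,0],"yaw": 0,"jaw": 5},
    {"delta_pos": [-4,0,0],"yaw": 0,"jaw": 5},
    {"delta_pos": [-5.5,0,0],"yaw": 0,"jaw": 5},
    {"delta_pos": [-7,0,0],"yaw": 0,"jaw": 5},
    {"delta_pos": [-8.5,0,0],"yaw": 0,"jaw": 5},
    {"delta_pos": [-10,0,0],"yaw": 0,"jaw": 5},
    {"delta_pos": [-11,0,0],"yaw": 0,"jaw": 5},
  ],
)

```text
clock: 12.3
eef_pos: [548.6, -187.6, 52.3]
tcp_rot: [3.141, 0.0, 1.438]
contact_force: [0.7, -0.6, -1.8]
opening: 0.198
grasp_force: 78.3
```

Emit:
play_rows(
  steps=[
    {"delta_pos": [-1,0,0],"yaw": 0,"jaw": 5},
    {"delta_pos": [-2.5,0,0],"yaw": 0,"jaw": 5},
    {"delta_pos": [-4,0,0],"yaw": 0,"jaw": 5},
    {"delta_pos": [-5.5,0,0],"yaw": 0,"jaw": 5},
    {"delta_pos": [-6.8,0,0],"yaw": 0,"jaw": 5},
    {"delta_pos": [-7.6,0,0],"yaw": 0,"jaw": 5},
    {"delta_pos": [-7.8,0,0],"yaw": 0,"jaw": 5},
    {"delta_pos": [-7.8,0,0],"yaw": 0,"jaw": 5},
  ],
)

```text
clock: 13.1
eef_pos: [538.4, -263.6, 52.2]
tcp_rot: [-3.141, -0.0, 1.438]
contact_force: [-0.1, -0.7, -1.6]
opening: 0.203
grasp_force: 78.3
```

Run:
```python
from h import *
lane(-356,42)
D=np.load("top.npz")["D"];C=cloud(D,vision.calibration("top"));C[D<=0]=np.nan
x,y,z=np.moveaxis(C,-1,0)
for X in range(460,620,20): print(X,[int(np.nanmax(z[(abs(x-X)<10)&(abs(y-Y)<10)],initial=-9)) for Y in range(-340,-80,20)])
```

```text
t 13.1 pos [ 538.4 -263.6   52.2] rot [-3.141 -0.     1.438] F [-0.1 -0.7 -1.6] open 0.203 q [-0.46  0.53  1.82  0.    0.79 -0.33]
delta cm [-0.19  0.02  1.02] yaw(tool) -0.001
460 [4, 5, 4, 4, 4, 4, 4, 4, 6, 4, 4, 3, 4]
480 [3, 5, 4, 4, 3, 5, 3, 3, 4, 4, 4, 4, 3]
500 [5, 4, 4, 4, 5, 5, 4, 4, 4, 4, 4, 5, 4]
520 [4, 4, 3, 5, 3, 4, 5, 3, 4, 3, 4, 5, 4]
540 [4, 3, 5, 4, 5, 4, 5, 4, 3, 4, 4, 5, 3]
560 [4, 4, 5, 4, 3, 3, 4, 4, 4, 4, 5, 5, 4]
580 [5, 3, 4, 4, 6, 4, 4, 6, 4, 4, 5, 4, 5]
600 [5, 6, 4, 4, 5, 4, 4, 5, 5, 5, 5, 4, 4]
```

Emit:
play_rows(
  steps=[
    {"delta_pos": [0,0,0.3],"yaw": 0,"jaw": 5},
    {"delta_pos": [0,0,0.6],"yaw": 0,"jaw": 5},
    {"delta_pos": [0,0,0.75],"yaw": 0,"jaw": 5},
    {"delta_pos": [0,0,0.85],"yaw": 0,"jaw": 5},
    {"delta_pos": [0,0,0.95],"yaw": 0,"jaw": 5},
    {"delta_pos": [0,0,1.0],"yaw": 0,"jaw": 5},
    {"delta_pos": [0,0,1.0],"yaw": 0,"jaw": 5},
    {"delta_pos": [0,0,1.0],"yaw": 0,"jaw": 5},
  ],
)

```text
clock: 13.9
eef_pos: [538.5, -263.1, 43.1]
tcp_rot: [-3.141, -0.0, 1.439]
contact_force: [-2.5, 2.8, 7.9]
opening: 0.198
grasp_force: 79.7
```

Contact with the table (about +10 N), so I release and rise.

Emit:
play_rows(
  steps=[
    {"delta_pos": [0,0,0],"yaw": 0,"jaw": 25},
    {"delta_pos": [0,0,0],"yaw": 0,"jaw": 40},
    {"delta_pos": [0,0,0],"yaw": 0,"jaw": 60},
    {"delta_pos": [0,0,0],"yaw": 0,"jaw": 80},
    {"delta_pos": [0,0,0],"yaw": 0,"jaw": 80},
    {"delta_pos": [0,0,0],"yaw": 0,"jaw": 80},
    {"delta_pos": [0,0,-1],"yaw": 0,"jaw": 80},
    {"delta_pos": [0,0,-2.5],"yaw": 0,"jaw": 80},
  ],
)

```text
clock: 14.7
eef_pos: [538.0, -263.2, 67.5]
tcp_rot: [-3.14, -0.001, 1.439]
contact_force: [-0.3, -0.6, 0.3]
opening: 0.801
grasp_force: 0.0
```

Emit:
play_rows(
  steps=[
    {"delta_pos": [0,0,-2],"yaw": 0,"jaw": 80},
    {"delta_pos": [0,0,-4.5],"yaw": 0,"jaw": 80},
    {"delta_pos": [0,0,-8],"yaw": 0,"jaw": 80},
    {"delta_pos": [-2,0,-11],"yaw": 0,"jaw": 80},
    {"delta_pos": [-5,0,-13],"yaw": 0,"jaw": 80},
    {"delta_pos": [-8,0,-14],"yaw": 0,"jaw": 80},
    {"delta_pos": [-9,0,-14],"yaw": 0,"jaw": 80},
    {"delta_pos": [-9,0,-14],"yaw": 0,"jaw": 80},
  ],
)

```text
clock: 15.5
eef_pos: [526.5, -353.7, 208.2]
tcp_rot: [3.14, 0.001, 1.437]
contact_force: [1.2, 0.9, -0.4]
opening: 0.803
grasp_force: 0.0
```

```bash
python3 look.py pics/t5.png
python3 - <<'E'
from h import *
im,D=vision.grab_frame("scene");cv2.imwrite("pics/s5.png",im[:,:,::-1])
C=cloud(D,vision.calibration("scene"));C[D<=0]=np.nan;z=C[...,2]
d=np.array([np.cos(TH),np.sin(TH)]);n=np.array([-d[1],d[0]])
a=(C[...,:2]-O)@d;b=(C[...,:2]-O)@n
m=(z>10)&(z<19)&(a>-400)&(a<-165)&(abs(b)<40);print(m.sum(),rect(np.c_[a[m],b[m]]),np.polyfit(a[m],z[m],1),np.median(z[m]))
E
```

```text
t 15.5 pos [ 526.5 -353.7  208.2] rot [3.140e+00 1.000e-03 1.437e+00] F [ 1.2  0.9 -0.4] open 0.803 q [-0.59  0.39  1.64  0.    1.12 -0.46]
delta cm [32.81 -0.08 15.61] yaw(tool) -0.002
carton+stop 1201 ((98.73678588867188, -0.07893562316894531), (59.00019836425781, 80.85220336914062), 88.75289154052734) [ 58. 139.]
(array([ 0, 43, 47, 48, 47, 48, 52, 49, 46, 47, 49, 49, 46, 47, 48, 52, 46,
       49, 45, 39, 35, 11,  0,  0]), array([ 54,  58,  62,  66,  70,  74,  78,  82,  86,  90,  94,  98, 102,
       106, 110, 114, 118, 122, 126, 130, 134, 138, 142, 146, 150]))
50 ((-373.2450866699219, -0.8844175338745117), (8.72332763671875, 29.097332000732422), 14.185379028320312) [  0.4985411  201.10939685] 14.933834102122319
```

View pics/s5.png

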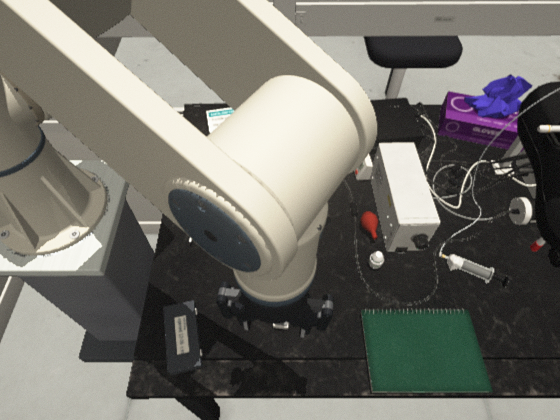

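The arm hides the stick in the scene view, so I check it from the top and wrist depth.

Run:
```python
from h import *
d=np.array([np.cos(TH),np.sin(TH)]);n=np.array([-d[1],d[0]])
for c in ("top","wrist"):
    im,D=vision.grab_frame(c);cal=vision.calibration(c);T=np.array(cal["extrinsics"]);K=np.array(cal["mtx"])
    if c=="top": C=cloud(D,cal)
    else:
        cv2.imwrite("pics/w5.png",im[:,:,::-1])
        u,w=np.meshgrid(np.arange(560),np.arange(420));A=(u-K[0,2])/K[0,0];B=(w-K[1,2])/K[1,1];q=np.hypot(A,B)+1e-9;k=np.tan(q)/q
        C=np.stack([A*k*D,B*k*D,D],-1)@T[:3,:3].T+T[:3,3]
    C[D<=0]=np.nan;z=C[...,2];a=(C[...,:2]-O)@d;b=(C[...,:2]-O)@n
    for lo,hi in((9,20),(78,90)):
        m=(z>lo)&(z<hi)&(a>-400)&(a<-160)&(abs(b)<35)
        if m.sum()>20: print(c,m.sum(),rect(np.c_[a[m],b[m]]),np.polyfit(a[m],z[m],1)[0],np.median(z[m]))
```

```text
top 1473 ((-276.75152587890625, -0.8968801498413086), (199.58175659179688, 30.726594924926758), 0.045648496598005295) -0.006276307415145279 14.585293793611186
top 252 ((-351.0906677246094, -0.8919153213500977), (17.90106201171875, 39.00800323486328), 89.8426742553711) -0.016286203445589703 83.86809891755689
wrist 2540 ((-309.8653869628906, -1.0737533569335938), (132.85435485839844, 30.595434188842773), 0.6332905292510986) -0.02269309842196149 12.877194191904636
wrist 1034 ((-352.7684326171875, -0.8242273330688477), (17.95761489868164, 39.1241455078125), 89.9811019897461) 0.003987778391862274 82.49635932454214
```

View pics/w5.png

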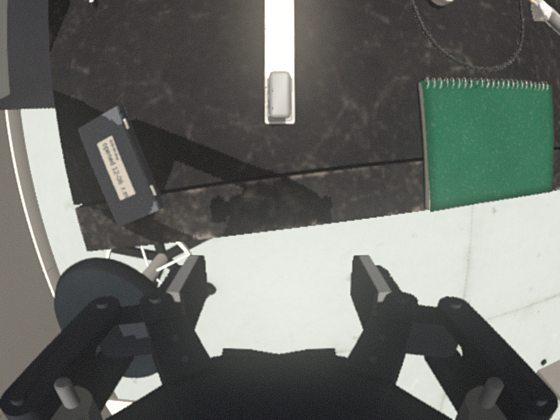

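The stick lies flat on the table with its grip up (280, 95), its tip about 35 mm clear of the lane, and the gripper is clear of everything. I hand the job in.

```bash
python3 -c "
from rig import r
print(r.sign_off())"
```

```text
the job is handed in; nothing more can be done
None
```

Job handed in at about 15.8 s (limit 51 s): camera checks before hand-in showed the carton flush against the end stop and the stick flat on the table, grip up, about 35 mm clear of the lane.

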